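Clip, shoot and release a specimen slide

TASK

On the small inverted scope, swing the spring clip round its pivot screw onto the edge of the glass slide so that it pushes the slide fully home against the end stop and, once you let go, keeps it held there with a gentle spring load (about 5 N, never above 9 N). With the clip holding by itself, press the shutter button right down and let it up, then swing the clip well clear of the slide, back near where it was parked, leaving the slide home. Do not touch the slide or its specimen with the robot, and leave the rest of the bench undisturbed.

Things in the scene. Friction and masses are not known exactly. Their poses are not given: they have to be found in the camera images.
- scope: Cream housing 200 (x) x 190 (y) x 56 mm fixed to the bench, with an aluminium stage plate, top 62 mm above the bench. Origin at the centre of its underside on the bench, z up; turned about z from start to start. Two rails 5 mm high guide the slide along x with about 1.5 mm play a side.
- slide_home (a point): Point on the stage plate where the slide's origin is when fully home (scope frame 35, 0, 62 mm); axes as the scope.
- end_stop: Dark bar 8 x 92 x 6 mm across the +x end of the slide bed, fixed on the scope; its face to the slide is at scope x = 60 mm. Origin on the stage plate above the scope's origin. Once the clip is let go, the slide must press on it with 2.5 to 7.5 N; above 9 N at any time chips the glass. The pivot's friction alone holds up to about 6.4 N.
- slide: Glass slide 50 (x) x 76 (y) x 5 mm, about 80 g, loose on the stage plate; in its middle a black mount 25 mm across, its top 13 mm above the plate. Origin at the centre of its underside. It starts 5 to 12 mm short of home and slides with well under 1 N along scope +x. When home, its near edge (-x side) is at scope x = 10 mm.
- clip_pivot (a point): Pivot screw of the clip, a vertical axis at scope (5, 55) mm; this point is 72 mm above the bench. Under the lever a springy blade (6 N m/rad about the pivot) carries a nose pin 10 mm across, 55 mm from the pivot, that bears on the slide's near edge. The blade is bent by hand: the nose stands up to 0.1 rad ahead of or behind the lever, different each time.
- clip (a joint): Angle of the clip lever, rad, 0 to 1.9, starting at 0 to 0.3. At 0 it points along scope -x (parked); growing turns it counter-clockwise from above; at 1.571 it points along scope -y, across the slide's near edge. With the slide home the nose begins to bear somewhere from 1.47 to 1.67, to be felt. Stiff pivot, 0.35 N m friction both ways: it stays where left.
- post_top (a point): Centre of the top of the thumb post, a steel post 12 mm across on the lever, 60 mm from the pivot; top 122 mm, foot 82 mm above the bench. It moves with the lever. About 6 N sideways at the post moves the lever; once the slide is home this rises by about 0.9 N for each 1 N that the nose presses on the slide (about 1.7 N per mm of post travel).
- shutter_top (a point): Centre of the top of the round grey shutter button, 26 mm across, on a flat cream pad (80 x 60 x 12 mm, fixed on the bench beside the scope, left or right of it). The top is 34 mm above the bench.
- shutter (a joint): Travel of the shutter button, m: 0 up, 0.006 fully down (about 4 N there); springs back up by itself.
- mount_a: Bystander: a spare specimen mount, black disc 25 mm across and 15 mm high, standing on the scope's deck (30 g); origin at its underside.
- mount_b: Bystander: another such mount, standing on the bench.
- tray: Bystander: white open tray with four compartments, 90 x 90 x 22 mm, fixed to the bench; origin at its underside.
- dish: Bystander: white bowl 90 mm across, 25 mm high.
- driver: Bystander: screwdriver 160 mm long, lying on the bench.
- suspension: Bystander: white bottle 56 mm across, 130 mm high.
- etchant: Bystander: brown jar 60 mm across, 100 mm high.
There are look-alikes about, which are no part of the job. What is shaped like the part that bears shutter_top but turquoise is not meant. Several things have the shape of the slide; the one meant has the colours described above.

How it is judged:
By the outcome, as a careful person would: the job done as asked, in the order asked, and still so for the second after the job is handed in, with the robot touching nothing.
It also fails if it takes over 66 s, if anything falls off the work surface, if the arm or the gripper's body presses on something with over 40 N, if the wrist force passes 120 N, or if a joint passes its speed limit or range.

ROBOT

A 7-joint arm with a two-finger parallel gripper is mounted at the origin on the work surface. World frame = base frame: x ahead of the robot, y to its left, z up, the work surface at z = 0. Lengths are in mm, angles in rad, forces in N, time in s.
With the tool pointing down it reaches from about 425 to 925 mm from the base axis. Payload 6.8 kg.
Tool frame: the origin (TCP) lies on the front face of the gripper's body, between the roots of the fingers; the fingertips stand 73 mm ahead of it and the grasp point (between the pads) lies 54 mm ahead of it; z points along the fingers, y is the line along which they close (so a half turn about z gives the same grasp; the last joint's range is limited). The gripper opens to 85 mm and grips with 20 to 120 N. Pads are 22 mm wide; open, the fingers measure 114 mm over their backs; the gripper's body (76 mm by 85 mm) begins 54 mm behind the grasp point. The pads swing forward as they close: fully open they stand 13 mm farther back than shut.
Start: joints at [-1.32, 0.477, 0.022, 1.555, -0.011, 1.109, -0.083], TCP at [237.025, 632.032, 303.908] pointing down, gripper open.
Joint ranges: [-2.96, 2.96], [-0.34, 2.1], [-1.41, 1.46], [0.24, 2.44], [-1.37, 4.51], [0.17, 1.92], [-2.96, 2.96]. Speed limits (rad/s): [2.39, 2.39, 3.14, 3.14, 3.14, 3.14, 3.14].

INTERFACE

Orientations are given as [roll, pitch, yaw] about the fixed x, y, z axes, in that order (R = Rz(yaw) Ry(pitch) Rx(roll)).
In Python, from plant import read_state, cams, order gives the robot as it stands.
- The arm moves only by the tool jog_arm, never from a script. Its arguments are lists of equal length, an entry for each row: "xyz": the shift along the tool's x, y, z in m, a list of three; "twist": the turn about the tool's z in rad; "claw": the gripper command: -1 is fully open, 1 is shut, values between are in proportion. In form: {"xyz": [[x, y, z], ...], "twist": [twist, ...], "claw": [claw, ...]}. A call has 1 to 8 rows; each row shifts and turns the commanded pose from where the row before left it, along the tool's axes as they then stand; what a row does not reach is not made up. A row lasts 1/10 s, in which the tool goes at most 50 mm and 8.59 degrees, less where a joint would pass 70% of its speed; a pose out of reach is approached as far as the arm can. A call with a gripper value outside its range is refused whole. The fingers move at their own pace and stop on an object; "grip_force" is the grip in N (left out, the last holds). Time passes only in rows, so rows that do not move let the fingers close. It gives the time, the measured TCP pose, the force, the opening and the grip force at its end, in the units of the state.
- read_state(): the state, without advancing time (a new reading comes with each control period).
- cams.camera(name): name is "side" or "top" or "wrist"; returns the picture (480x640x3 uint8, blue, green, red); there is no depth.
- cams.camera_model(name): a dict with "K" (3x3 intrinsics, pixels), "eye" and "orientation" of the camera in the world. Camera axes: x right, y up, looking along -z (the intrinsics and any distortion apply to the point x, -y, -z); pixel columns grow to the right and rows downward; lengths in mm; the calibration is good to about 2 mm. The wrist camera is an equidistant fisheye: a pixel r from the principal point sees the ray r / f radians off the axis. A picture is of the moment at which its call begins: read the wrist's pose just before it. camera_model takes no time and is no camera call; for the wrist camera it gives the pose at the moment of the call.
- order.hand_in(): hands the job in; it is judged then, once.
The state is a dict: "clock": time; "joint_pos": joint angles; "joint_velocities": joint speeds; "joint_torque": joint torques, N m; "position": TCP position; "tool_rot": TCP orientation; "force": force on the tool from outside, world axes, zero at the start; "ft_torque": the same for the moment, N m; "grip_width": opening from 0.0 (shut) to 1.0 (fully open); "finger_force": force on a finger pad.
Only numpy, scipy, OpenCV 4.12 (cv2) and the standard library are available. Lean on these libraries where they do the work, as an engineer would, in place of code of your own. Each camera call takes 0.05 s, during which the arm holds its last target. There are 200 camera calls.

## Working session

There is one attempt and no reset: what is moved stays moved. The work goes in short steps, Python scripts to look and compute and a tool call to move; the robot and the scene stay as the last step left them, time stands still between calls to the robot, and variables do not carry over. Pictures are saved under pics/ and viewed, at most 10 in all, crops included, and the job is handed in when it is done.

Besides the shell and the picture viewer there is one more tool, called in YAML: its name, and indented under it one key for each argument. jog_arm: Moves the arm, as the interface text tells. Its arguments: {"type":"object","properties":{"xyz":{"type":"array"},"twist":{"type":"array"},"claw":{"type":"array"},"grip_force":{"type":"number"}},"required":["xyz","twist","claw"]}

```bash
mkdir -p pics; ls; cat > h.py <<'E'
import numpy as np, cv2
from plant import read_state, cams, order
from scipy.spatial.transform import Rotation as R
E
python3 - <<'E'
from h import *
s=read_state();print({k:np.round(v,3).tolist() for k,v in s.items()})
for n in("top","side"):
    im=cams.camera(n);cv2.imwrite(f"pics/{n}0.png",im);m=cams.camera_model(n);print(n,m)
m=cams.camera_model("wrist");print(m);cv2.imwrite("pics/wrist0.png",cams.camera("wrist"))
E
```

```text
pics
{'clock': 0.0, 'joint_pos': [-1.32, 0.478, 0.022, 1.556, -0.011, 1.109, -0.083], 'joint_velocities': [0.0, -0.001, 0.001, -0.001, 0.001, 0.004, -0.001], 'joint_torque': [0.001, -59.647, 1.608, -28.119, 0.012, 0.01, 0.0], 'position': [236.849, 631.574, 302.942], 'tool_rot': [-3.14, 0.0, 2.783], 'force': [0.416, 0.345, 0.51], 'ft_torque': [-0.005, 0.013, 0.011], 'finger_force': 0.0, 'grip_width': 1.003}
top {'K': array([[511.24140107,   0.        , 322.11251939],
       [  0.        , 511.24140107, 240.6673804 ],
       [  0.        ,   0.        ,   1.        ]]), 'eye': array([ 550.49456473,  -15.14582929, 1228.03699527]), 'orientation': array([ 0.04178332,  0.01830521, -1.54973303])}
side {'K': array([[496.81959463,   0.        , 316.32128705],
       [  0.        , 496.81959463, 240.56647906],
       [  0.        ,   0.        ,   1.        ]]), 'eye': array([-268.45961294, -849.99934208,  791.14049543]), 'orientation': array([ 1.03834713, -0.01184734, -0.78608355])}
{'K': array([[371.64829954,   0.        , 316.24214519],
       [  0.        , 371.64829954, 231.20823836],
       [  0.        ,   0.        ,   1.        ]]), 'eye': array([173.44825973, 655.62462662, 371.88642732]), 'orientation': array([-2.76606327e-01,  1.05895107e-03,  1.21216013e+00])}
```

View pics/top0.png

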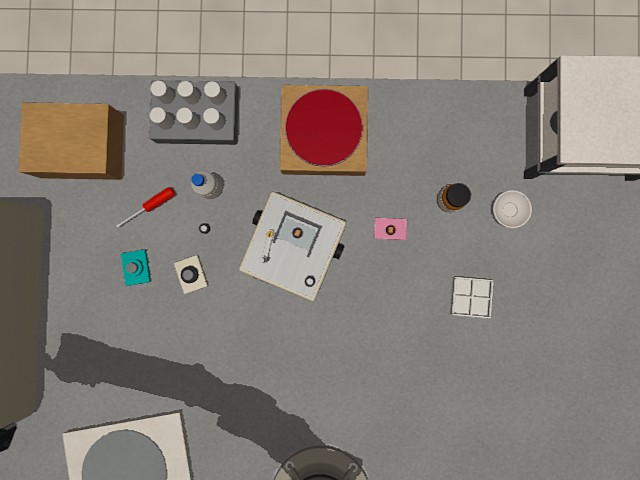

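View pics/side0.png

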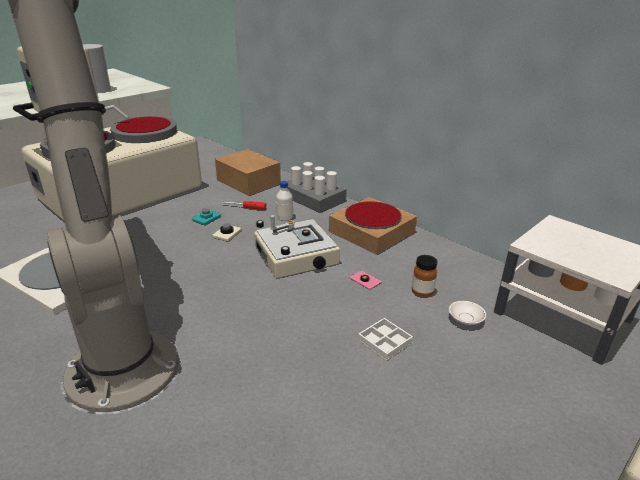

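The top view shows the scope at about (293,246) and its slide at (297,232). The shutter candidates are a cream pad at (190,274) and a turquoise one at (135,267); the cream one fits. The slide candidates are the glass one on the stage and a pink one at (390,229); the glass one fits. I'll confirm both in an enlarged crop.

```bash
python3 - <<'E'
import cv2,numpy as np
a=cv2.imread("pics/top0.png")[180:310,165:360]
b=cv2.imread("pics/side0.png")[185:285,195:350]
a=cv2.resize(a,None,fx=4,fy=4,interpolation=cv2.INTER_CUBIC)
cv2.imwrite("pics/ctop.png",a)
cv2.imwrite("pics/cside.png",cv2.resize(b,None,fx=5,fy=5,interpolation=cv2.INTER_CUBIC))
E
```

```text
(no output)
```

View pics/ctop.png

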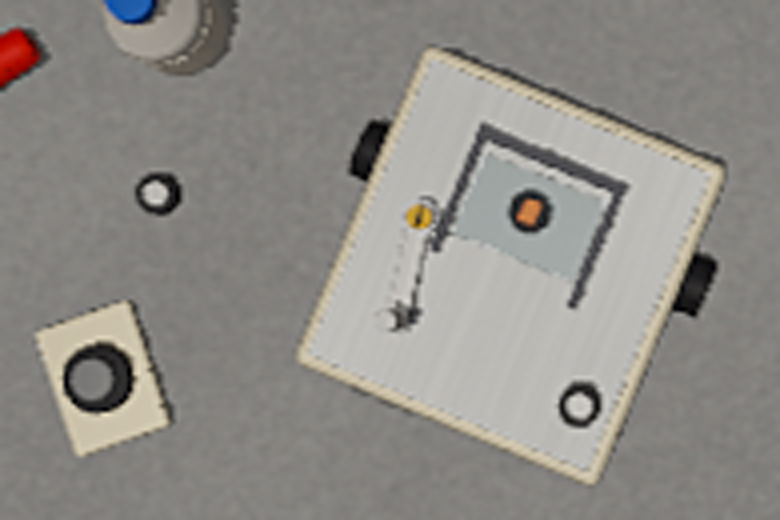

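View pics/cside.png

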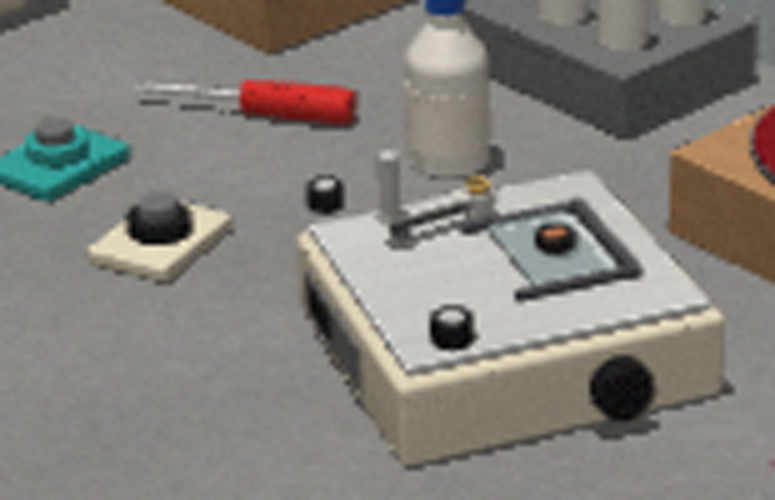

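The crops show the glass slide with its black mount on the cream scope at crop (530,212). The clip's brass pivot is at (420,215), its post is near (395,318), and the cream pad with the grey button is at (97,378). Now I'll measure them across the two views.

```bash
cat >> h.py <<'E'
def ray(n,uv,m=None):
    m=m or cams.camera_model(n);K=m["K"];x=(uv[0]-K[0,2])/K[0,0];y=(uv[1]-K[1,2])/K[1,1]
    if n=="wrist":
        r=np.hypot(x,y);d=np.array([x/r*np.sin(r),-y/r*np.sin(r),-np.cos(r)]) if r>0 else np.array([0,0,-1.])
    else: d=np.array([x,-y,-1.]);d/=np.linalg.norm(d)
    return np.array(m["eye"]),R.from_euler("xyz",m["orientation"]).apply(d)
def onz(n,uv,z,m=None):
    e,d=ray(n,uv,m);return e+d*(z-e[2])/d[2]
def tri(rays):
    A=sum(np.eye(3)-np.outer(d,d) for e,d in rays);b=sum((np.eye(3)-np.outer(d,d))@e for e,d in rays)
    p=np.linalg.solve(A,b);return p,[np.linalg.norm(np.cross(p-e,d)) for e,d in rays]
def project(n,p,m=None):
    m=m or cams.camera_model(n);K=m["K"];q=R.from_euler("xyz",m["orientation"]).inv().apply(np.asarray(p,float)-m["eye"])
    x,y,z=q[0],-q[1],-q[2]
    if n=="wrist":
        s=np.hypot(x,y);t=np.arctan2(s,z);x,y,z=x/s*t,y/s*t,1
    return K[0,0]*x/z+K[0,2],K[1,1]*y/z+K[1,2]
def tool(v):  # world shift -> tool axes (m)
    return np.round(R.from_euler("xyz",read_state()["tool_rot"]).inv().apply(v)/1000,4)
E
python3 - <<'E'
from h import *
T=lambda u,v:(165+(u+.5)/4-.5,180+(v+.5)/4-.5)
S=lambda u,v:(195+(u+.5)/5-.5,185+(v+.5)/5-.5)
c=[onz("top",T(*p),56) for p in[(430,48),(722,165),(597,483),(300,358)]]
print(np.round(c,0));print([round(np.linalg.norm(c[i]-c[i-1])) for i in range(4)])
o=np.mean(c,0);dx=(c[0]-c[3])+(c[1]-c[2]);dy=(c[0]-c[1])+(c[3]-c[2])
print("centre",o,"yaw",np.arctan2(dx[1],dx[0]),np.arctan2(-dy[0],dy[1]))
for n,a,b in[("pivot",(420,214),(480,184)),("post",(388,318),(388,154)),("button",(95,378),(158,203)),("mounta",(580,404),(452,316))]:
    p,r=tri([ray("top",T(*a)),ray("side",S(*b))]);print(n,p.round(1),np.round(r,1))
E
```

```text
[[710. 125.  56.]
 [646. -45.  56.]
 [462.  23.  56.]
 [530. 195.  56.]]
[193, 181, 196, 185]
centre [586.88781667  74.80187295  56.        ] yaw -0.3629886510490127 -0.3686094077146211
pivot [612.  125.5  83.7] [0.6 0.6]
post [552.5 137.5 120.9] [1.5 1.5]
button [514.3 321.2  30.2] [1. 1.]
mounta [507.1  33.7  75.6] [0.8 0.8]
```

jog_arm:
  xyz:
    - [-0.0335,-0.025,0]
    - [-0.0335,-0.025,0]
    - [-0.0335,-0.025,0]
    - [-0.0335,-0.025,0]
    - [-0.0335,-0.025,0]
    - [-0.0335,-0.025,0]
    - [-0.0335,-0.025,0]
    - [-0.0335,-0.025,0]
  twist: [0,0,0,0,0,0,0,0]
  claw: [0.5,0.5,0.5,0.5,0.5,0.5,0.5,0.5]
  grip_force: 20

```text
clock: 0.95
position: [418.3, 349.0, 303.8]
tool_rot: [-3.142, -0.0, 2.783]
force: [0.1, 0.0, 0.8]
grip_width: 0.249
finger_force: 0.0
```

jog_arm:
  xyz:
    - [-0.0335,-0.025,0.01]
    - [-0.0335,-0.025,0.01]
    - [-0.0335,-0.025,0.01]
    - [-0.0335,-0.025,0]
    - [-0.0335,-0.025,0]
    - [0,0,0]
    - [0,0,0]
    - [0,0,0]
  twist: [0,0,0,0,0,-0.08,-0.08,0]
  claw: [0.5,0.5,0.5,0.5,0.5,0.5,0.5,0.5]

```text
clock: 1.75
position: [530.7, 174.4, 273.7]
tool_rot: [-3.141, -0.0, 2.943]
force: [-0.3, -0.1, -0.2]
grip_width: 0.252
finger_force: 0.0
```

```bash
python3 - <<'E'
from h import *
s=read_state();print(s["clock"],np.round(s["position"],1),np.round(s["tool_rot"],3),s["grip_width"],s["force"])
m=cams.camera_model("wrist");im=cams.camera("wrist");cv2.imwrite("pics/w1.png",im)
import pickle;pickle.dump(m,open("w1.pkl","wb"))
print([np.round(project("wrist",p,m)) for p in[(552.5,137.5,122),(612,125.5,80),(514,321,34)]])
E
```

```text
1.75 [530.7 174.4 273.7] [-3.141 -0.     2.943] 0.2523637960288583 [-0.32968332 -0.07007886 -0.19937904]
[array([267., 282.]), array([277., 329.]), array([476., 160.])]
```

View pics/w1.png

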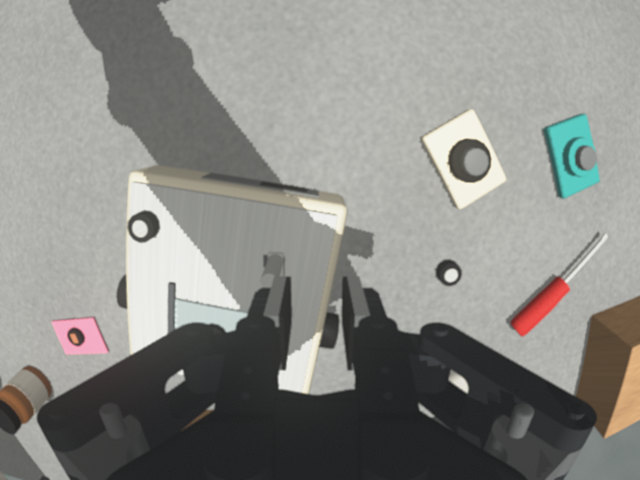

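The picture has the button at (476,160), exactly where I predicted it. The post is beside the left finger at about (270,280). Next I go over the post, opening a bit wider.

jog_arm:
  xyz:
    - [-0.014,-0.016,0.01]
    - [-0.0146,-0.016,0.02]
    - [0,0,0.02]
    - [0,0,0.005]
    - [0,0,0]
  twist: [0,0,0,0,0]
  claw: [0.2,0.2,0.2,0.2,0.2]

```text
clock: 2.3
position: [551.7, 138.4, 218.2]
tool_rot: [-3.141, -0.002, 2.943]
force: [-0.2, -0.8, -0.1]
grip_width: 0.399
finger_force: 0.0
```

```bash
python3 - <<'E'
from h import *
s=read_state();print(s["clock"],np.round(s["position"],1),np.round(s["tool_rot"],3),s["grip_width"],s["force"])
m=cams.camera_model("wrist");im=cams.camera("wrist")
print([np.round(project("wrist",p,m)) for p in[(552.5,137.5,122),(552.5,137.5,82),(612,125.5,80)]])
cv2.imwrite("pics/w2.png",cv2.resize(im[180:400,180:440],None,fx=3,fy=2.7))
E
```

```text
2.3 [551.7 138.4 218.2] [-3.141e+00 -2.000e-03  2.943e+00] 0.39851975289626873 [-0.2121376  -0.83684332 -0.07703583]
[array([315., 275.]), array([315., 249.]), array([315., 337.])]
```

View pics/w2.png

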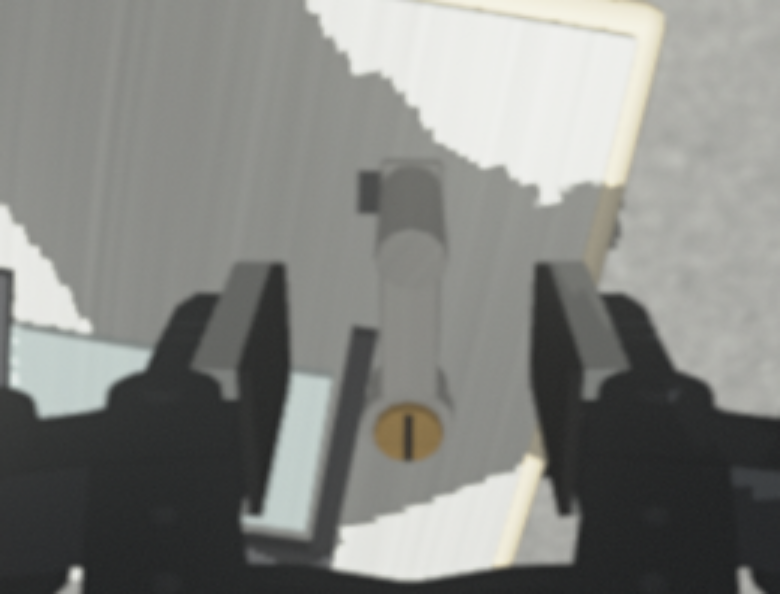

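The post's top is centred between the open fingers at (317,276), predicted (315,275), and the lever lines up with the tool. I'll lower and close to a loose cage.

jog_arm:
  xyz:
    - [0,0,0.02]
    - [0,0,0.02]
    - [0,0,0.006]
    - [0,0,0]
    - [0,0,0]
    - [0,0,0]
  twist: [0,0,0,0,0,0]
  claw: [0.2,0.2,0.3,0.48,0.48,0.48]

```text
clock: 2.95
position: [553.1, 138.1, 174.1]
tool_rot: [3.14, 0.002, 2.943]
force: [-0.7, -0.8, -0.2]
grip_width: 0.256
finger_force: 0.0
```

jog_arm:
  xyz:
    - [-0.0003,-0.006,0]
    - [-0.0003,-0.006,0]
    - [-0.0003,-0.006,0]
    - [-0.0003,-0.006,0]
    - [-0.0003,-0.006,0]
    - [0,0,0]
  twist: [-0.1,-0.1,-0.1,-0.1,-0.1,0]
  claw: [0.48,0.48,0.48,0.48,0.48,0.48]

```text
clock: 3.55
position: [554.0, 109.1, 173.8]
tool_rot: [3.14, 0.001, -2.839]
force: [-1.2, 2.6, 2.4]
grip_width: 0.264
finger_force: 1.6
```

jog_arm:
  xyz:
    - [-0.0003,-0.006,0]
    - [-0.0003,-0.006,0]
    - [-0.0003,-0.006,0]
    - [-0.0003,-0.006,0]
    - [-0.0003,-0.006,0]
    - [0,0,0]
    - [0,0,0]
  twist: [-0.1,-0.1,-0.1,-0.1,-0.1,0,0]
  claw: [0.48,0.48,0.48,0.48,0.48,0.48,0.48]

```text
clock: 4.25
position: [569.5, 83.1, 173.4]
tool_rot: [-3.142, 0.001, -2.344]
force: [-3.1, 2.0, 2.3]
grip_width: 0.262
finger_force: 1.5
```

```bash
python3 - <<'E'
from h import *
s=read_state();print(s["clock"],np.round(s["position"],1),np.round(s["tool_rot"],3),s["grip_width"],s["force"])
print("tool force",tool(np.array(s["force"])*1000))
m=cams.camera_model("wrist");im=cams.camera("wrist")
cv2.imwrite("pics/w3.png",cv2.resize(im[160:400,180:440],None,fx=2.8,fy=2.5))
E
```

```text
4.25 [569.5  83.1 173.4] [-3.142e+00  1.000e-03 -2.344e+00] 0.2617708383112124 [-3.13503739  2.01619989  2.27698387]
tool force [ 0.745   3.6518 -2.2777]
```

View pics/w3.png

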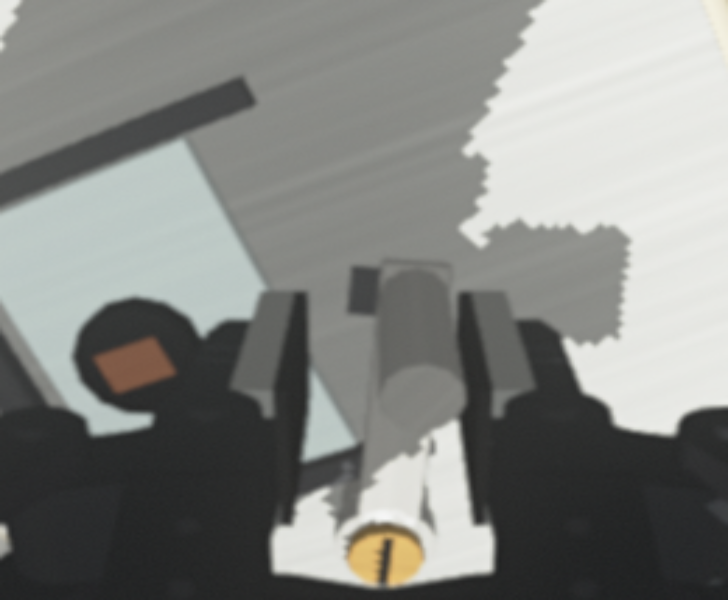

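The right pad is pushing the post, the lever follows, and the nose is still short of the slide. I'll slow down.

jog_arm:
  xyz:
    - [-0.0001,-0.0024,0]
    - [-0.0001,-0.0024,0]
    - [-0.0001,-0.0024,0]
    - [-0.0001,-0.0024,0]
    - [0,0,0]
  twist: [-0.04,-0.04,-0.04,-0.04,0]
  claw: [0.48,0.48,0.48,0.48,0.48]

```text
clock: 4.8
position: [576.6, 77.4, 173.0]
tool_rot: [3.141, -0.0, -2.181]
force: [-3.4, 2.7, 4.9]
grip_width: 0.261
finger_force: 2.2
```

jog_arm:
  xyz:
    - [-0.0001,-0.0024,0]
    - [-0.0001,-0.0024,0]
    - [-0.0001,-0.0024,0]
    - [0,0,0]
    - [0,0,0]
  twist: [-0.04,-0.04,-0.04,0,0]
  claw: [0.48,0.48,0.48,0.48,0.48]

```text
clock: 5.3
position: [582.7, 73.6, 172.9]
tool_rot: [3.141, -0.0, -2.062]
force: [-4.4, 2.3, 4.0]
grip_width: 0.258
finger_force: 2.6
```

```bash
cat > st.py <<'E'
from h import *
s=read_state();d=np.array(s["position"])-[612,125.5,0]
th=np.arctan2(d[1],d[0])%(2*np.pi)-2.776
print(s["clock"],np.round(s["position"],2),np.round(s["tool_rot"],3),"r",np.hypot(d[0],d[1]).round(1),"tcp theta",th.round(3),"Ftool",1000*tool(np.array(s["force"])),"M",np.round(s["ft_torque"],2),s["finger_force"])
E
python3 st.py
```

```text
5.3 [582.69  73.59 172.94] [ 3.141 -0.    -2.062] r 59.6 tcp theta 1.422 Ftool [ 0.  5. -4.] M [0.61 1.01 0.  ] 2.5923266261816025
```

jog_arm:
  xyz:
    - [0,-0.001,0]
    - [0,-0.001,0]
    - [0,-0.001,0]
    - [0,-0.001,0]
    - [0,0,0]
    - [0,0,0]
  twist: [-0.017,-0.017,-0.017,-0.017,0,0]
  claw: [0.48,0.48,0.48,0.48,0.48,0.48]

```text
clock: 5.9
position: [586.3, 71.8, 172.9]
tool_rot: [3.141, -0.0, -1.994]
force: [-5.3, 3.0, 4.1]
grip_width: 0.261
finger_force: 2.6
```

```bash
python3 st.py
```

```text
5.9 [586.29  71.84 172.93] [ 3.141 -0.    -1.994] r 59.5 tcp theta 1.49 Ftool [-0.6  6.  -4.1] M [ 0.66  0.98 -0.01] 2.588784098625183
```

jog_arm:
  xyz:
    - [0,-0.001,0]
    - [0,-0.001,0]
    - [0,0,0]
    - [0,0,0]
  twist: [-0.017,-0.017,0,0]
  claw: [0.48,0.48,0.48,0.48]

```text
clock: 6.3
position: [588.1, 71.0, 172.9]
tool_rot: [3.141, -0.0, -1.96]
force: [-4.2, 3.3, 4.3]
grip_width: 0.261
finger_force: 2.6
```

```bash
python3 st.py
```

```text
6.3 [588.1   71.01 172.91] [ 3.141 -0.    -1.96 ] r 59.5 tcp theta 1.523 Ftool [-1.5  5.1 -4.3] M [ 0.65  0.99 -0.  ] 2.5842518359422684
```

jog_arm:
  xyz:
    - [0,-0.001,0]
    - [0,-0.001,0]
    - [0,0,0]
    - [0,0,0]
  twist: [-0.017,-0.017,0,0]
  claw: [0.48,0.48,0.48,0.48]

```text
clock: 6.7
position: [589.9, 70.4, 172.9]
tool_rot: [3.14, -0.0, -1.925]
force: [-5.1, 2.9, 3.5]
grip_width: 0.262
finger_force: 2.7
```

```bash
python3 st.py
```

```text
6.7 [589.86  70.37 172.92] [ 3.14  -0.    -1.925] r 59.4 tcp theta 1.555 Ftool [-1.   5.8 -3.5] M [ 0.66  1.06 -0.01] 2.7455880492925644
```

jog_arm:
  xyz:
    - [0,-0.0005,0]
    - [0,-0.0005,0]
    - [0,0,0]
    - [0,0,0]
  twist: [-0.008,-0.008,0,0]
  claw: [0.48,0.48,0.48,0.48]

```text
clock: 7.1
position: [590.7, 70.1, 172.9]
tool_rot: [3.14, -0.0, -1.909]
force: [-4.8, 2.5, 4.4]
grip_width: 0.261
finger_force: 2.9
```

```bash
python3 st.py
```

```text
7.1 [590.68  70.07 172.89] [ 3.14  -0.    -1.909] r 59.4 tcp theta 1.569 Ftool [-0.8  5.4 -4.4] M [ 0.66  1.14 -0.02] 2.8981567919254303
```

jog_arm:
  xyz:
    - [0,-0.0005,0]
    - [0,-0.0005,0]
    - [0,0,0]
    - [0,0,0]
  twist: [-0.008,-0.008,0,0]
  claw: [0.48,0.48,0.48,0.48]

```text
clock: 7.5
position: [591.6, 69.7, 172.9]
tool_rot: [3.14, -0.0, -1.893]
force: [-5.4, 2.3, 5.6]
grip_width: 0.26
finger_force: 2.9
```

```bash
python3 st.py
```

```text
7.5 [591.63  69.74 172.9 ] [ 3.14  -0.    -1.893] r 59.4 tcp theta 1.586 Ftool [-0.5  5.9 -5.6] M [0.69 1.15 0.01] 2.9099301248788834
```

jog_arm:
  xyz:
    - [0,-0.0005,0]
    - [0,-0.0005,0]
    - [0,0,0]
    - [0,0,0]
  twist: [-0.008,-0.008,0,0]
  claw: [0.48,0.48,0.48,0.48]

```text
clock: 7.9
position: [592.6, 69.4, 172.9]
tool_rot: [3.14, -0.0, -1.877]
force: [-5.5, 2.7, 4.5]
grip_width: 0.263
finger_force: 2.9
```

```bash
python3 st.py
```

```text
7.9 [592.56  69.43 172.89] [ 3.14  -0.    -1.877] r 59.3 tcp theta 1.603 Ftool [-0.9  6.1 -4.5] M [ 0.68  1.14 -0.06] 2.907164543867111
```

jog_arm:
  xyz:
    - [0,-0.0005,0]
    - [0,-0.0005,0]
    - [0,0,0]
    - [0,0,0]
  twist: [-0.008,-0.008,0,0]
  claw: [0.48,0.48,0.48,0.48]

```text
clock: 8.3
position: [593.5, 69.1, 172.9]
tool_rot: [3.14, -0.0, -1.861]
force: [-5.1, 3.4, 4.2]
grip_width: 0.261
finger_force: 2.9
```

```bash
python3 st.py
```

```text
8.3 [593.51  69.1  172.88] [ 3.14  -0.    -1.861] r 59.3 tcp theta 1.62 Ftool [-1.8  5.9 -4.2] M [0.63 1.12 0.05] 2.903314456343651
```

jog_arm:
  xyz:
    - [0,-0.0005,0]
    - [0,-0.0005,0]
    - [0,0,0]
    - [0,0,0]
  twist: [-0.008,-0.008,0,0]
  claw: [0.48,0.48,0.48,0.48]

```text
clock: 8.7
position: [594.4, 68.8, 172.9]
tool_rot: [3.14, -0.0, -1.846]
force: [-6.1, 3.6, 4.1]
grip_width: 0.256
finger_force: 2.9
```

```bash
python3 st.py
```

```text
8.7 [594.43  68.8  172.86] [ 3.14  -0.    -1.846] r 59.4 tcp theta 1.636 Ftool [-1.8  6.9 -4.1] M [ 0.69  1.14 -0.  ] 2.8794191032648087
```

jog_arm:
  xyz:
    - [0,-0.0005,0]
    - [0,-0.0005,0]
    - [0,0,0]
    - [0,0,0]
  twist: [-0.008,-0.008,0,0]
  claw: [0.48,0.48,0.48,0.48]

```text
clock: 9.1
position: [595.4, 68.6, 172.9]
tool_rot: [3.14, -0.0, -1.829]
force: [-6.0, 3.2, 4.4]
grip_width: 0.261
finger_force: 2.9
```

```bash
python3 st.py
```

```text
9.1 [595.39  68.59 172.86] [ 3.14  -0.    -1.829] r 59.3 tcp theta 1.652 Ftool [-1.5  6.7 -4.4] M [ 0.68  1.18 -0.01] 2.9382888972759247
```

jog_arm:
  xyz:
    - [0,-0.0005,0]
    - [0,-0.0005,0]
    - [0,0,0]
    - [0,0,0]
  twist: [-0.008,-0.008,0,0]
  claw: [0.48,0.48,0.48,0.48]

```text
clock: 9.5
position: [596.1, 68.4, 172.8]
tool_rot: [3.14, -0.0, -1.813]
force: [-5.1, 3.3, 4.4]
grip_width: 0.259
finger_force: 3.3
```

```bash
python3 st.py
```

```text
9.5 [596.14  68.42 172.83] [ 3.14  -0.    -1.813] r 59.2 tcp theta 1.665 Ftool [-2.   5.8 -4.4] M [ 0.72  1.31 -0.03] 3.3038198947906494
```

jog_arm:
  xyz:
    - [0,-0.0005,0]
    - [0,-0.0005,0]
    - [0,0,0]
    - [0,0,0]
  twist: [-0.008,-0.008,0,0]
  claw: [0.48,0.48,0.48,0.48]

```text
clock: 9.9
position: [596.8, 68.3, 172.8]
tool_rot: [3.139, -0.0, -1.797]
force: [-6.3, 3.2, 5.8]
grip_width: 0.258
finger_force: 3.7
```

```bash
python3 st.py
```

```text
9.9 [596.84  68.29 172.81] [ 3.139 -0.    -1.797] r 59.2 tcp theta 1.677 Ftool [-1.7  6.9 -5.7] M [ 0.71  1.51 -0.03] 3.7409010529518127
```

jog_arm:
  xyz:
    - [0,-0.0005,0]
    - [0,-0.0005,0]
    - [0,-0.0005,0]
    - [0,0,0]
    - [0,0,0]
  twist: [-0.008,-0.008,-0.008,0,0]
  claw: [0.48,0.48,0.48,0.48,0.48]

```text
clock: 10.4
position: [597.9, 68.1, 172.8]
tool_rot: [3.138, -0.001, -1.773]
force: [-6.9, 4.5, 7.0]
grip_width: 0.261
finger_force: 4.4
```

```bash
python3 st.py
```

```text
10.4 [597.91  68.13 172.78] [ 3.138e+00 -1.000e-03 -1.773e+00] r 59.1 tcp theta 1.696 Ftool [-3.   7.6 -6.9] M [ 0.81  1.83 -0.06] 4.418258517980576
```

jog_arm:
  xyz:
    - [0,-0.0004,0]
    - [0,0,0]
    - [0,0,0]
  twist: [0,0,0]
  claw: [0.48,0.48,0.48]

```text
clock: 10.7
position: [598.1, 68.1, 172.7]
tool_rot: [3.138, -0.001, -1.773]
force: [-8.6, 3.4, 7.3]
grip_width: 0.259
finger_force: 4.7
```

```bash
python3 st.py
```

```text
10.7 [598.14  68.06 172.74] [ 3.138e+00 -1.000e-03 -1.773e+00] r 59.1 tcp theta 1.7 Ftool [-1.6  9.1 -7.3] M [ 0.82  1.98 -0.02] 4.6984608471393585
```

jog_arm:
  xyz:
    - [0,0.001,0]
    - [0,0.002,0]
    - [0,0.002,0]
    - [0,0.001,0]
    - [0,0,0]
    - [0,0,0]
  twist: [0,0,0,0,0,0]
  claw: [0.48,0.44,0.4,0.35,0.3,0.3]

```text
clock: 11.3
position: [594.3, 68.1, 172.9]
tool_rot: [-3.141, -0.0, -1.773]
force: [-0.6, -1.2, 0.4]
grip_width: 0.354
finger_force: 0.0
```

```bash
python3 st.py; python3 - <<'E'
from h import *
im=cams.camera("wrist")
cv2.imwrite("pics/w4.png",cv2.resize(im[160:400,180:440],None,fx=2.8,fy=2.5))
E
```

```text
11.3 [594.33  68.07 172.9 ] [-3.141 -0.    -1.773] r 60.1 tcp theta 1.638 Ftool [ 1.3  0.3 -0.4] M [ 0.04  0.   -0.01] 0.0
```

View pics/w4.png

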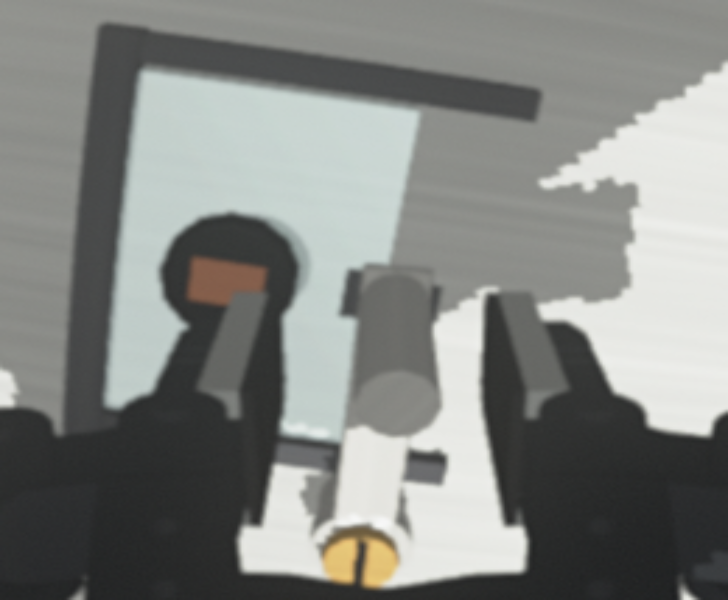

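The slide is home against the stop, the post stands free between the pads, and the force is zero, so the clip holds by itself. Now I rise and go over to the button.

jog_arm:
  xyz:
    - [0,0,-0.01]
    - [0,0,-0.025]
    - [0,0,-0.025]
    - [-0.0386,0.0215,0]
    - [-0.0386,0.0215,0]
    - [-0.0386,0.0215,0]
    - [-0.0386,0.0215,0]
    - [-0.0386,0.0215,0]
  twist: [0,0,0,0,0,0,0,0]
  claw: [0.3,0.3,0.3,1,1,1,1,1]

```text
clock: 12.15
position: [527.0, 280.5, 233.9]
tool_rot: [-3.141, 0.001, -1.773]
force: [0.9, 0.3, 0.2]
grip_width: 0.003
finger_force: 0.0
```

jog_arm:
  xyz:
    - [-0.0386,0.0215,0.02]
    - [0,0,0.03]
    - [0,0,0.03]
    - [0,0,0.02]
    - [0,0,0]
    - [0,0,0]
  twist: [0,0,0,0,0,0]
  claw: [1,1,1,1,1,1]

```text
clock: 12.75
position: [514.5, 321.2, 133.7]
tool_rot: [-3.141, 0.0, -1.773]
force: [0.2, -0.3, 1.3]
grip_width: 0.004
finger_force: 0.0
```

```bash
python3 - <<'E'
from h import *
s=read_state();print(s["clock"],np.round(s["position"],1),np.round(s["tool_rot"],3),s["grip_width"])
print(tool(np.array([514.3,321.2,117])-s["position"]))
m=cams.camera_model("wrist");print(np.round(project("wrist",(514.3,321.2,34),m)))
im=cams.camera("wrist")
cv2.imwrite("pics/w5.png",cv2.resize(im[160:400,180:440],None,fx=2.8,fy=2.5))
E
```

```text
12.75 [514.5 321.2 133.7] [-3.141  0.    -1.773] 0.003641066787374661
[0.0001 0.0002 0.0167]
[319. 273.]
```

View pics/w5.png

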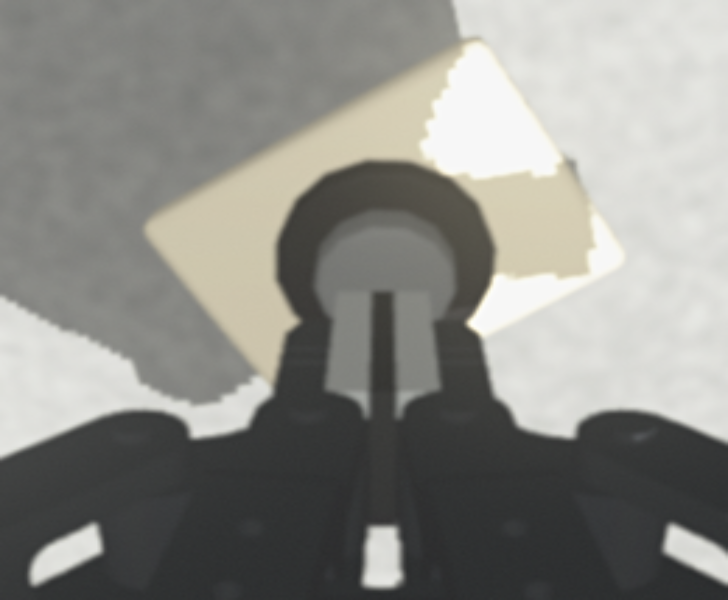

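The shut fingertips sit centred over the button at (318,274). I'll press down.

jog_arm:
  xyz:
    - [0,0,0.01]
    - [0,0,0.01]
    - [0,0,0.004]
    - [0,0,0.002]
    - [0,0,0.002]
    - [0,0,0.002]
    - [0,0,0]
    - [0,0,0]
  twist: [0,0,0,0,0,0,0,0]
  claw: [1,1,1,1,1,1,1,1]

```text
clock: 13.6
position: [514.0, 320.9, 103.0]
tool_rot: [3.141, -0.0, -1.772]
force: [-1.4, -1.0, 2.7]
grip_width: 0.003
finger_force: 1.4
```

jog_arm:
  xyz:
    - [0,0,0.001]
    - [0,0,0.001]
    - [0,0,0]
    - [0,0,0]
  twist: [0,0,0,0]
  claw: [1,1,1,1]

```text
clock: 14.0
position: [514.1, 321.1, 101.0]
tool_rot: [-3.142, -0.0, -1.772]
force: [-1.5, -2.1, 3.7]
grip_width: 0.003
finger_force: 1.8
```

jog_arm:
  xyz:
    - [0,0,0.001]
    - [0,0,0]
    - [0,0,0]
  twist: [0,0,0]
  claw: [1,1,1]

```text
clock: 14.3
position: [514.2, 321.1, 100.6]
tool_rot: [-3.141, -0.0, -1.773]
force: [-4.1, -3.6, 9.5]
grip_width: 0.001
finger_force: 5.0
```

jog_arm:
  xyz:
    - [0,0,0.001]
    - [0,0,0]
    - [0,0,0]
  twist: [0,0,0]
  claw: [1,1,1]

```text
clock: 14.6
position: [514.2, 321.1, 100.5]
tool_rot: [-3.141, -0.0, -1.773]
force: [-5.6, -5.3, 16.9]
grip_width: 0.001
finger_force: 8.7
```

It bottomed at TCP z 100.6: about 6 mm of travel, 4 N, then a hard stop. Now I let it up and return to the post.

jog_arm:
  xyz:
    - [0,0,-0.004]
    - [0,0,-0.01]
    - [0,0,-0.03]
    - [0,0,-0.045]
    - [0,0,-0.043]
    - [0.0386,-0.0215,0]
    - [0.0386,-0.0215,0]
    - [0.0386,-0.0215,0]
  twist: [0,0,0,0,0,0,0,0]
  claw: [1,1,1,1,1,0.3,0.3,0.3]

```text
clock: 15.4
position: [554.8, 193.8, 231.9]
tool_rot: [-3.14, 0.001, -1.771]
force: [0.4, -1.1, -0.7]
grip_width: 0.348
finger_force: 0.0
```

jog_arm:
  xyz:
    - [0.0386,-0.0215,0]
    - [0.0386,-0.0215,0]
    - [0.0386,-0.0215,0]
    - [0,0,0]
    - [0,0,0]
  twist: [0,0,0,0,0]
  claw: [0.3,0.3,0.3,0.3,0.3]

```text
clock: 15.9
position: [594.6, 67.1, 231.1]
tool_rot: [-3.141, 0.0, -1.775]
force: [0.4, 0.9, 0.1]
grip_width: 0.353
finger_force: 0.0
```

```bash
python3 st.py; python3 - <<'E'
from h import *
for n in("wrist","top"):
    im=cams.camera(n)
    if n=="wrist": a=cv2.resize(im[160:400,180:440],None,fx=1.5,fy=2)
    else: cv2.imwrite("pics/t5full.png",im)
cv2.imwrite("pics/w6.png",a)
E
```

```text
15.9 [594.64  67.1  231.09] [-3.141  0.    -1.775] r 60.9 tcp theta 1.647 Ftool [-1.  -0.2 -0.1] M [ 0.06  0.01 -0.  ] 0.0
```

View pics/w6.png

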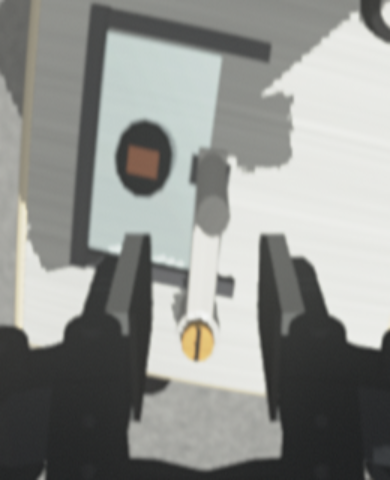

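The slide is still home with the clip against it. I'll lower over the post, cage it, and swing the clip back.

jog_arm:
  xyz:
    - [0,0,0.025]
    - [0,0,0.025]
    - [0,0,0.008]
    - [0,0,0]
    - [0,0.002,0]
    - [0,0.002,0]
    - [0,0.002,0]
    - [0,0,0]
  twist: [0,0,0,0,0.03,0.03,0.03,0]
  claw: [0.3,0.3,0.3,0.48,0.48,0.48,0.48,0.48]

```text
clock: 16.8
position: [588.3, 70.0, 173.6]
tool_rot: [-3.141, 0.0, -1.863]
force: [1.1, 0.4, -0.3]
grip_width: 0.262
finger_force: 0.0
```

jog_arm:
  xyz:
    - [0,0.002,0]
    - [0,0.002,0]
    - [-0.0001,0.003,0]
    - [-0.0001,0.003,0]
    - [-0.0002,0.004,0]
    - [-0.0002,0.005,0]
    - [-0.0003,0.006,0]
    - [0,0,0]
  twist: [0.033,0.033,0.05,0.05,0.067,0.083,0.1,0]
  claw: [0.48,0.48,0.48,0.48,0.48,0.48,0.48,0.48]

```text
clock: 17.6
position: [567.9, 81.9, 173.9]
tool_rot: [-3.139, 0.003, -2.279]
force: [3.6, 0.2, -0.0]
grip_width: 0.257
finger_force: 1.4
```

```bash
python3 st.py
```

```text
17.6 [567.89  81.87 173.92] [-3.139e+00  3.000e-03 -2.279e+00] r 62.0 tcp theta 1.145 Ftool [-2.5 -2.6  0.1] M [-0.07 -0.74  0.06] 1.3822055608034134
```

jog_arm:
  xyz:
    - [-0.0009,0.006,0]
    - [-0.0009,0.006,0]
    - [-0.0009,0.006,0]
    - [-0.0009,0.006,0]
    - [-0.0009,0.006,0]
    - [0,0,0]
  twist: [0.1,0.1,0.1,0.1,0.1,0]
  claw: [0.48,0.48,0.48,0.48,0.48,0.48]

```text
clock: 18.2
position: [552.3, 107.0, 173.6]
tool_rot: [-3.14, 0.001, -2.778]
force: [0.8, -4.0, 1.9]
grip_width: 0.255
finger_force: 1.5
```

```bash
python3 st.py
```

```text
18.2 [552.3  106.98 173.58] [-3.140e+00  1.000e-03 -2.778e+00] r 62.5 tcp theta 0.666 Ftool [ 0.7 -4.  -1.9] M [-0.65 -0.26  0.01] 1.5213987976312637
```

jog_arm:
  xyz:
    - [-0.001,0.006,0]
    - [-0.001,0.006,0]
    - [-0.001,0.006,0]
    - [-0.001,0.006,0]
    - [-0.001,0.006,0]
    - [-0.0005,0.003,0]
    - [0,0,0]
  twist: [0.1,0.1,0.1,0.1,0.1,0.05,0]
  claw: [0.48,0.48,0.48,0.48,0.48,0.48,0.48]

```text
clock: 18.9
position: [551.7, 139.6, 172.6]
tool_rot: [-3.139, -0.003, 2.957]
force: [-2.0, -4.1, 2.6]
grip_width: 0.258
finger_force: 1.8
```

```bash
python3 st.py
```

```text
18.9 [551.66 139.63 172.56] [-3.139e+00 -3.000e-03  2.957e+00] r 62.0 tcp theta 0.136 Ftool [ 1.2 -4.4 -2.6] M [-0.73  0.43 -0.01] 1.8376010656356812
```

jog_arm:
  xyz:
    - [0,-0.002,0]
    - [0,-0.002,0]
    - [0,-0.001,0]
    - [0,0,0]
    - [0,0,-0.01]
    - [0,0,-0.03]
    - [0,0,-0.04]
    - [0,0,0]
  twist: [0,0,0,0,0,0,0,0]
  claw: [0.45,0.4,0.3,0.2,0.2,0.2,0.2,0.2]

```text
clock: 19.7
position: [554.6, 136.6, 258.8]
tool_rot: [3.136, 0.008, 2.955]
force: [0.8, -0.1, -0.9]
grip_width: 0.401
finger_force: 0.0
```

```bash
python3 st.py; python3 - <<'E'
from h import *
c,s_=np.cos(-.366),np.sin(-.366);o=np.array([586.9,74.8])
P=lambda x,y,z:(*(o+[c*x-s_*y,s_*x+c*y]),z)
im=cams.camera("wrist");m=cams.camera_model("wrist");cv2.imwrite("pics/w7.png",im)
hsv=cv2.cvtColor(im,cv2.COLOR_BGR2HSV)
# slide mount label (orange) position in scope frame, and pivot
k=cv2.inRange(hsv,(3,70,60),(28,255,255));n,_,st,ce=cv2.connectedComponentsWithStats(k)
for i in range(1,n):
    if st[i,4]>15:
        for z in(75,):
            p=onz("wrist",ce[i],z,m)[:2]-o;print(ce[i].round(),st[i,4],"scope",np.round([c*p[0]+s_*p[1],-s_*p[0]+c*p[1]],1),z)
# same in top images
for f in("pics/top0.png","now"):
    t=cams.camera("top") if f=="now" else cv2.imread(f)
    h=cv2.cvtColor(t,cv2.COLOR_BGR2HSV);k=cv2.inRange(h,(3,80,60),(28,255,255))[180:310,240:360]
    n,_,st,ce=cv2.connectedComponentsWithStats(k)
    for i in range(1,n):
        if st[i,4]>5:
            p=onz("top",ce[i]+[240,180],75)[:2]-o;print(f,ce[i]+[240,180],st[i,4],np.round([c*p[0]+s_*p[1],-s_*p[0]+c*p[1]],1))
E
```

```text
19.7 [554.64 136.61 258.81] [3.136 0.008 2.955] r 58.4 tcp theta 0.174 Ftool [-0.8  0.   0.9] M [-0.01 -0.04 -0.03] 0.0
[624. 358.] 3863 scope [ 36.4 417.9] 75
[315. 303.] 257 scope [ 6.2 55.9] 75
[ 79. 320.] 99 scope [  71.5 -149.8] 75
[ 40. 365.] 205 scope [ 147.8 -214.5] 75
[ 16. 392.] 796 scope [ 213.4 -273.7] 75
[315. 391.] 123 scope [92.3 71.5] 75
[185. 421.] 723 scope [162.  -44.6] 75
pics/top0.png [269.38709677 233.61290323] 31 [ 4.7 57.3]
pics/top0.png [297.02777778 232.69444444] 36 [30.2  0.1]
now [298.0625  229.78125] 32 [37.2  0.4]
now [269.29032258 233.70967742] 31 [ 4.4 57.4]
```

```bash
python3 - <<'E'
from h import *
for t in(cv2.imread("pics/t5full.png"),cams.camera("top")):
    k=cv2.inRange(cv2.cvtColor(t,cv2.COLOR_BGR2HSV),(3,80,60),(28,255,255))[220:245,285:310]
    n,_,st,ce=cv2.connectedComponentsWithStats(k);print([(c.round(2),s[4]) for c,s in zip(ce[1:],st[1:])])
    g=cv2.inRange(cv2.cvtColor(t,cv2.COLOR_BGR2HSV),(75,12,150),(110,60,230))[205:255,270:330]
    M=cv2.moments(g,True);print("glass",M["m00"],M["m10"]/max(M["m00"],1),M["m01"]/max(M["m00"],1))
E
```

```text
[]
glass 0.0 0.0 0.0
[(array([13.06,  9.78]), np.int32(32))]
glass 26.0 28.153846153846153 28.5
```

jog_arm:
  xyz:
    - [0.018,-0.039,-0.015]
    - [0.018,-0.039,-0.015]
    - [0,0,0]
    - [0,0,0]
  twist: [0,0,0,0]
  claw: [0.2,0.2,0.2,0.2]

```text
clock: 20.25
position: [501.3, 65.3, 282.5]
tool_rot: [3.142, -0.001, 2.953]
force: [-0.2, 0.7, -0.2]
grip_width: 0.401
finger_force: 0.0
```

```bash
python3 - <<'E'
from h import *
c,s_=np.cos(-.366),np.sin(-.366);o=np.array([586.9,74.8])
P=lambda x,y,z:(*(o+[c*x-s_*y,s_*x+c*y]),z)
print(read_state()["position"])
im=cams.camera("wrist");m=cams.camera_model("wrist");cv2.imwrite("pics/w8.png",im)
for y in(-28,-20,20,28):
    row=[]
    for x in range(-6,76,2):
        u,v=project("wrist",P(x,y,66),m);row.append(tuple(int(q) for q in cv2.getRectSubPix(im,(1,1),(float(u),float(v)))[0,0]) )
    print(y,[(x,b,b-r) for x,(b,g,r) in zip(range(-6,76,2),row)])
print(project("wrist",P(35,0,70),m))
E
```

```text
[501.32339765  65.34118067 282.49425824]
-28 [(-6, 136, -4), (-4, 136, -4), (-2, 137, -3), (0, 137, -3), (2, 137, -3), (4, 138, -3), (6, 136, -2), (8, 139, 3), (10, 190, 8), (12, 205, 9), (14, 204, 9), (16, 204, 9), (18, 204, 9), (20, 203, 8), (22, 204, 9), (24, 204, 8), (26, 205, 9), (28, 204, 8), (30, 204, 8), (32, 204, 8), (34, 204, 8), (36, 204, 8), (38, 204, 8), (40, 204, 7), (42, 204, 8), (44, 205, 9), (46, 205, 9), (48, 204, 8), (50, 204, 8), (52, 204, 9), (54, 204, 8), (56, 193, 9), (58, 162, 9), (60, 107, 3), (62, 107, 2), (64, 108, 3), (66, 113, 2), (68, 182, -3), (70, 228, -3), (72, 230, -3), (74, 230, -2)]
-20 [(-6, 139, -3), (-4, 139, -3), (-2, 139, -3), (0, 139, -3), (2, 139, -3), (4, 138, -3), (6, 137, -3), (8, 140, 2), (10, 191, 7), (12, 205, 9), (14, 204, 9), (16, 204, 8), (18, 205, 9), (20, 205, 9), (22, 204, 8), (24, 204, 8), (26, 204, 9), (28, 204, 8), (30, 204, 8), (32, 204, 8), (34, 204, 8), (36, 204, 9), (38, 203, 7), (40, 204, 8), (42, 203, 8), (44, 204, 8), (46, 204, 8), (48, 204, 8), (50, 205, 9), (52, 205, 9), (54, 203, 8), (56, 188, 9), (58, 158, 9), (60, 
[... 612 characters left out ...]
112, 2), (68, 169, -2), (70, 223, -3), (72, 226, -3), (74, 225, -3)]
28 [(-6, 100, -2), (-4, 101, -2), (-2, 99, -2), (0, 100, -2), (2, 91, -2), (4, 86, -1), (6, 75, -1), (8, 62, 0), (10, 58, 0), (12, 54, 0), (14, 52, 0), (16, 49, -1), (18, 50, -1), (20, 50, 0), (22, 50, 0), (24, 46, -1), (26, 47, 0), (28, 46, -1), (30, 44, -1), (32, 43, 0), (34, 41, -1), (36, 41, -1), (38, 41, 0), (40, 39, -1), (42, 42, 0), (44, 66, 2), (46, 114, 5), (48, 153, 6), (50, 186, 9), (52, 202, 8), (54, 204, 9), (56, 190, 9), (58, 161, 10), (60, 115, 5), (62, 105, 2), (64, 109, 3), (66, 112, 2), (68, 169, -3), (70, 222, -3), (72, 225, -3), (74, 225, -3)]
(np.float64(336.1883801344513), np.float64(344.286244055288))
```

The near edge reads 9.5 mm and the stop face about 59.5 mm, so the slide's 50 mm fits with no gap and it is home. The clip is parked and the robot is clear, so I hand in.

```bash
python3 -c "
from plant import order
print(order.hand_in())"
```

```text
the job is handed in; nothing more can be done
None
```

I handed the job in at about 20 s of the 66 s allowed: the clip pushed the slide home and held it by itself at an estimated 5 N, the shutter was pressed right down and let up, and the clip is back near park (about 0.22 rad, from 0.17) with the slide still home; hand-in returned no verdict.

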